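Set the snap ring on the board holder's axle stub

TASK

Take the circlip pliers, which stand loaded with a snap ring in the blue stand, by their red handles, squeeze them home so that the ring opens, and draw them out of the open side of the fork. Slide the opened ring level down over the end of the board holder's axle stub until it is level with the groove, just above the hub's flat top. Finish there still holding the pliers squeezed, with the ring held wide open around the groove and not pinching the stub; leave everything else on the bench alone.

Things in the scene. Friction and masses are not known exactly. Their poses are not given: they have to be found in the camera images.
- pliers: circlip pliers (squeezing the handles spreads the tips), 150 mm long, 160 g, standing upright tips down in the stand. Origin at the rivet; frame of the left lever: z up to the handles, y across towards the left handle, x through their 14 mm thickness. Joint body 36 mm wide in y, resting on the stand's fork 8 mm below the rivet; tips end 50.7 mm below the rivet
- jaw (a joint): opening of the pliers: 0 relaxed, 0.266 rad when the handles are squeezed home against the built-in stop, which bears any grip of 20 to 120 N (each lever turns half of it). Return spring and ring resist with 7 to 12 N in all at the handles
- handle_left (a point): outer face of the left (+y) red handle, 72 mm above the rivet. Handles: 13 mm wide in x, 8 mm thick, from 40 to 98 mm above the rivet, in a V: over the outer faces 60 mm wide here and 66 mm at the top; squeezed home they are parallel, 40 mm over the outer faces
- handle_right (a point): outer face of the right (-y) red handle, 72 mm above the rivet
- tip_left (a point): lower end of the left tip pin, 3.6 mm thick, through the ring's left eye and standing out 1.2 mm below the ring; a shoulder on the tip sits just above the ring's upper face
- tip_right (a point): lower end of the right tip pin, likewise
- ring: steel snap ring, 3 mm thick, 24 g, about 45 mm across, lying level, the pliers' tips in the 5 mm eyes of its two lugs from the start. Origin on the underside at the middle of the back, oppopoint the gap; x from back to gap, y to the left eye, z up; the frame is that of the left half. Once spread, spring force and friction keep it on the tips
- ring_right (a joint): opening of the ring between its two sprung halves: 0 relaxed (too narrow for the stub), 0.23 to 0.26 rad when the pliers are squeezed home (inside then at least 33 mm across, about 1.5 to 2 mm clear of the 30 mm stub all round)
- ring_back (a point): middle of the ring's back at half thickness. The centre of the spread ring lies 19.3 mm from here towards the middle between the two eyes
- ring_mid (a point): centre of the spread ring at half thickness
- ring_eye_left (a point): centre of the left eye at half thickness (41.7 mm ahead of the back; 7.4 mm left of the middle line when relaxed, 12.5 mm when spread)
- ring_eye_right (a point): centre of the right eye, likewise
- stand: fixed blue stand, base 110 x 96 x 8 mm, origin on the table under the pliers. Rubber pad (top at 22 mm) under the ring's back; steel fork (top 63.5, underside 58.5 mm, slot 28 mm) under the pliers' joint, open towards the stand's -x, where the ring's back points. The ring cannot pass up between the prongs: lift 5 to 15 mm, draw 45 mm or more to -x, then lift away
- holder: fixed swivel board holder: grey round base 140 mm across, aluminium hub 64 mm across with a flat top 48 mm above the table, the steel axle stub rising from its middle; arms with a clamped green board reach to its +x, below 62 mm high, board jaws from 70 mm off the stub. Origin on the table under the stub's axis
- groove (a point): on the stub's axis at mid height of its groove, 2.8 mm above the hub's flat top; z up. The groove is 4 mm wide. The stub is 30 mm in diameter; its chamfered end is 15.7 mm above this point. With the tip pins standing on the hub's flat top the ring is level with the groove
- screwdriver: loose screwdriver, 170 mm long; not to be moved
- spare_board: loose green circuit board, 100 x 130 mm, 16 mm high; not to be moved
- solder_reel: loose blue and silver solder reel standing on end, 60 mm across, 46 mm high; not to be moved
- flux_bottle: loose white flux bottle with a yellow cap, 44 mm across, 100 mm high; not to be moved
- pen: loose blue pen, 140 mm long; not to be moved
- parts_tray: loose black parts tray, 100 x 75 x 25 mm; not to be moved
- tweezers: loose steel tweezers, 120 mm long; not to be moved
Things that resemble listed ones, but are neither listed nor needed, are in the scene too. Leave any orange or yellow look-alike of the pliers alone. There is more than one size of the stand; the one meant has the size given above.

How it is judged:
By the outcome, as a careful person would: the job done as asked, in the order asked, and still so for the second after the job is handed in, while the arm keeps its last pose, push and grip.
It also fails if it takes over 45 s, if anything falls off the work surface, if the arm or the gripper's body presses on something with over 40 N, if the wrist force passes 120 N, or if a joint passes its speed limit or range.

ROBOT

A 7-joint arm with a two-finger parallel gripper is mounted at the origin on the work surface. World frame = base frame: x ahead of the robot, y to its left, z up, the work surface at z = 0. Lengths are in m, angles in rad, forces in N, time in s.
With the tool pointing down it reaches from about 0.4 to 0.85 m from the base axis. Payload 4.5 kg.
Tool frame: the origin (TCP) lies where the fingers leave the gripper's body, on its centre line; the fingertips stand 64 mm ahead of it and the grasp point (between the pads) lies 45 mm ahead of it; z points along the fingers, y is the line along which they close (so a half turn about z gives the same grasp; the last joint's range is limited). The gripper opens to 88 mm and grips with 3 to 60 N. Pads are 18 mm wide; open, the fingers measure 123 mm over their backs; the gripper's body (75 mm by 187 mm) begins 45 mm behind the grasp point.
Start: joints at [-1.161, 0.689, -0.195, 1.565, 0.157, 0.902, -0.215], TCP at [0.229, 0.581, 0.303] pointing down, gripper open.
Joint ranges: [-3.01, 3.01], [-0.46, 2.08], [-1.47, 1.51], [0.13, 2.56], [-1, 4.14], [0.04, 2.09], [-2.66, 2.66]. Speed limits (rad/s): [2.57, 2.57, 3.14, 3.14, 3.14, 3.14, 3.14].

INTERFACE

Orientations are given as a unit quaternion [x, y, z, w].
In Python, from plant import r gives the robot as it stands.
- The arm moves only by the tool play_rows, never from a script. Its arguments are lists of equal length, an entry for each row: "translation": the shift along the tool's x, y, z in m, a list of three; "delta_rot": the turn, a rotation vector about the tool's x, y, z in degrees, a list of three; "grip": the opening, from -1 (shut) to 1 (fully open). In form: {"translation": [[x, y, z], ...], "delta_rot": [[rx, ry, rz], ...], "grip": [grip, ...]}. A call has 1 to 20 rows; each row shifts and turns the commanded pose from where the row before left it, along the tool's axes as they then stand; what a row does not reach is not made up. A row lasts 1/8 s, in which the tool goes at most 62.5 mm and 10.7 degrees, less where a joint would pass 70% of its speed; a pose out of reach is approached as far as the arm can. A call with a gripper value outside its range is refused whole. The fingers move at their own pace and stop on an object; "squeeze" is the grip in N (left out, the last holds). Time passes only in rows, so rows that do not move let the fingers close. It gives the time, the measured TCP pose, the force, the opening and the grip force at its end, in the units of the state.
- r.get_state(): the state, without advancing time (a new reading comes with each control period).
- r.snapshot(name): name is "scene" or "top" or "wrist"; returns the picture (400x640x3 uint8, blue, green, red); there is no depth.
- r.get_calibration(name): a dict with "intrinsics" (3x3 intrinsics, pixels), "eye" and "rotation" of the camera in the world. Camera axes: x right, y up, looking along -z (the intrinsics and any distortion apply to the point x, -y, -z); pixel columns grow to the right and rows downward; lengths in m; the calibration is good to about 2 mm. A picture is of the moment at which its call begins: read the wrist's pose just before it. get_calibration takes no time and is no camera call; for the wrist camera it gives the pose at the moment of the call.
- r.finish_job(): hands the job in; it is judged then, once.
Trained networks look in the newest picture that a camera, given by its name, has taken for a name from the list of things; names that differ only in an ending like _2 or _b are one class to them, and where a whole thing is asked for, a point or a joint stands for the part that bears it (a point fixed in the world has none). Each returns a list of dicts, best first, with "confidence" (0 to 1); they miss things now and then, are a little off and sometimes report something else, mostly with a low value. They report only what shows in the picture. A call takes as long as a camera call. They do not tell look-alikes from the thing itself.
- r.look_for(camera, target): "point" ([x, y, z] in m, in world coordinates, good to about 4 mm: the middle of the surface that is visible of it).
- r.silhouettes(camera, target): "pixels" (400x640 bool, what is visible of it).
The state is a dict: "clock": time; "q": joint angles; "qd": joint speeds; "joint_torque": joint torques, N m; "tool_pos": TCP position; "eef_rot": TCP orientation; "contact_force": force on the tool from outside, world axes, zero at the start; "moment": the same for the moment, N m; "opening": opening from 0.0 (shut) to 1.0 (fully open); "finger_force": force on a finger pad.
Only numpy, scipy, OpenCV 4.12 (cv2) and the standard library are available. Lean on these libraries where they do the work, as an engineer would, in place of code of your own. Each camera call takes 0.05 s, during which the arm holds its last target. There are 200 camera calls.

## Working session

There is one attempt and no reset: what is moved stays moved. The work goes in short steps, Python scripts to look and compute and a tool call to move; the robot and the scene stay as the last step left them, time stands still between calls to the robot, and variables do not carry over. Pictures are saved under pics/ and viewed, at most 10 in all, crops included, and the job is handed in when it is done.

Besides the shell and the picture viewer there is one more tool, called after ">>>" as name(argument=value, ...), one argument or row to a line, values as JSON. play_rows: Moves the arm, as the interface text tells. Its arguments: {"type":"object","properties":{"translation":{"type":"array","items":{"type":"array","items":{"type":"number"}}},"delta_rot":{"type":"array","items":{"type":"array","items":{"type":"number"}}},"grip":{"type":"array","items":{"type":"number"}},"squeeze":{"type":"number"}},"required":["translation","delta_rot","grip"]}

```bash
mkdir -p pics; ls; python3 - <<'E'
from plant import r
import cv2,numpy as np
np.set_printoptions(precision=4,suppress=True)
s=r.get_state();print(s['clock'],s['tool_pos'],s['eef_rot'],s['opening'])
for c in ['scene','top']:
    cv2.imwrite(f'pics/{c}0.png',r.snapshot(c))
    k=r.get_calibration(c);print(c,k)
    for t in ['pliers','stand','holder','groove','handle_left','handle_right','ring','ring_back','ring_eye_left','ring_eye_right']:
        print(t,[(np.round(d['point'],4).tolist(),round(d['confidence'],2)) for d in r.look_for(c,t)][:4])
E
```

```text
pics
0.0 [0.2292 0.5809 0.3019] [ 0.1867  0.9824 -0.0009 -0.0001] 0.9997646297335646
scene {'intrinsics': array([[458.0259,   0.    , 318.9925],
       [  0.    , 458.0259, 202.5825],
       [  0.    ,   0.    ,   1.    ]]), 'eye': array([1.0273, 0.7767, 1.0178]), 'rotation': array([0.125 , 0.3746, 0.8785, 0.2687])}
pliers [([0.5754, -0.078, 0.0818], 0.81), ([0.6475, -0.1997, 0.078], 0.61), ([0.5358, -0.1922, 0.1127], 0.58)]
stand [([0.5484, -0.1869, 0.007], 0.95), ([0.3035, -0.2178, 0.008], 0.67), ([0.5324, -0.2178, 0.1232], 0.21), ([0.6404, 0.1923, 0.039], 0.18)]
holder [([0.6252, -0.3763, 0.0153], 0.72), ([0.5483, -0.1847, 0.0075], 0.2)]
groove [([0.6358, 0.1838, 0.0422], 0.73)]
handle_left [([0.5368, -0.1944, 0.1168], 0.78), ([0.5702, -0.0749, 0.0798], 0.6), ([0.4712, 0.3709, 0.0042], 0.56)]
handle_right [([0.5324, -0.2166, 0.1261], 0.69), ([0.6734, -0.1921, 0.0921], 0.51), ([0.6026, -0.0717, 0.0934], 0.47)]
ring [([0.5357, -0.1955, 0.1141], 0.26)]
ring_back []
ring_eye_left [([0.6427, 0.1928, 0.0383], 0.3)]
ring_eye_right []
top {'intrinsics': array([[409.0624,   0.    , 313.7544],
       [  0.    , 409.0624, 192.7101],
       [  0.    ,   0.    ,   1.    ]]), 'eye': array([0.3973, 0.0033, 1.1629]), 'rotation': array([ 0.0298, -0.0236, -0.6981,  0.715 ])}
pliers [([0.6, -0.1356, 0.0194], 0.88), ([0.6071, -0.1445, 0.017], 0.63), ([0.5255, -0.2075, 0.1081], 0.56)]
stand [([0.5188, -0.189, 0.006], 0.93), ([0.2746, -0.2262, 0.0094], 0.71)]
holder [([0.6237, 0.1765, 0.0425], 0.88), ([0.5024, -0.2001, 0.0212], 0.35)]
groove [([0.625, 0.1744, 0.0427], 0.77)]
handle_left [([0.6014, -0.1394, 0.0193], 0.9), ([0.5258, -0.2029, 0.1089], 0.67), ([0.4412, -0.3377, 0.0462], 0.2)]
handle_right [([0.6032, -0.1145, 0.0139], 0.65), ([0.5001, -0.2018, 0.0231], 0.58), ([0.6184, -0.137, 0.0248], 0.56)]
ring []
ring_back [([0.4985, -0.1992, 0.0265], 0.43)]
ring_eye_left [([0.5024, -0.2003, 0.0256], 0.64)]
ring_eye_right []
```

View pics/scene0.png

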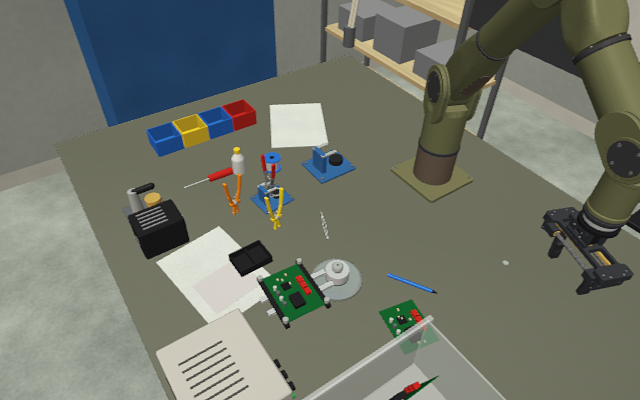

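View pics/top0.png

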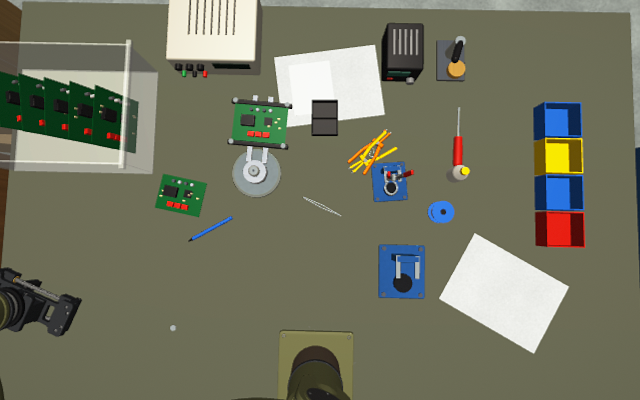

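Scene view: red pliers stand in the small blue stand at (268,180). The look-alikes are orange at (233,195) and yellow at (277,210), with an empty larger stand at (328,163). The top view shows the stand at (390,182) and the holder stub at (254,171). The red pair in the smaller stand fits the description; I'll confirm it in an enlarged crop.

```bash
python3 - <<'E'
import cv2,numpy as np
a=cv2.imread('pics/scene0.png')[135:255,200:310];b=cv2.imread('pics/top0.png')[115:235,335:485]
f=lambda i:cv2.resize(i,None,fx=480/i.shape[0]*0.72,fy=480/i.shape[0]*0.72,interpolation=cv2.INTER_CUBIC)
cv2.imwrite('pics/crop1.png',np.hstack([f(a),f(b)]))
E
```

```text
(no output)
```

View pics/crop1.png

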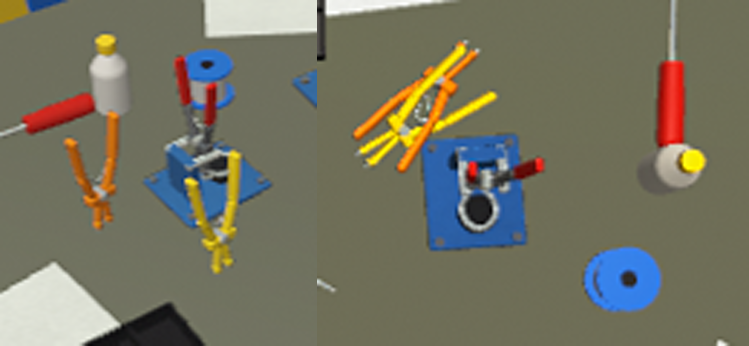

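Crop: red handles stand in the small stand. The yellow and orange pairs appear separate and upright in the scene picture, but lying crossed in the later top picture, so they may have fallen. I'll take fresh measurements.

```bash
python3 - <<'E'
from plant import r
import cv2,numpy as np
s=r.snapshot('scene');t=r.snapshot('top')
a=s[135:255,200:310];b=t[115:235,335:485]
f=lambda i:cv2.resize(i,None,fx=2.9,fy=2.9,interpolation=cv2.INTER_CUBIC)
cv2.imwrite('pics/crop2.png',np.hstack([f(a),f(b)]))
for c in ['scene','top']:
  for t in ['pliers','stand','holder','groove','handle_left','handle_right','ring_back','ring_mid','tip_left']:
    print(c,t,[(np.round(d['point'],4).tolist(),round(d['confidence'],2)) for d in r.look_for(c,t)][:4])
print(r.get_calibration('wrist'))
E
```

```text
scene pliers [([0.5367, -0.1948, 0.1122], 0.72), ([0.6038, -0.142, 0.0116], 0.64), ([0.6039, -0.1405, 0.023], 0.6)]
scene stand [([0.3019, -0.2124, 0.0099], 0.82), ([0.5411, -0.1824, 0.0087], 0.68)]
scene holder [([0.6386, 0.1927, 0.0419], 0.77)]
scene groove [([0.6337, 0.1862, 0.0429], 0.84)]
scene handle_left [([0.5327, -0.1923, 0.1147], 0.81), ([0.6056, -0.1403, 0.0092], 0.67), ([0.6008, -0.1417, 0.0184], 0.61)]
scene handle_right [([0.6215, -0.1397, 0.0256], 0.62), ([0.5552, -0.3669, 0.0542], 0.41), ([0.5311, -0.2172, 0.1263], 0.4)]
scene ring_back [([0.4519, -0.006, 0.0077], 0.48)]
scene ring_mid []
scene tip_left [([0.6032, -0.1388, 0.0211], 0.83), ([0.6063, -0.1357, 0.0115], 0.81), ([0.5311, -0.1948, 0.1185], 0.49)]
top pliers [([0.6074, -0.1448, 0.0185], 0.68), ([0.5964, -0.1351, 0.0178], 0.6), ([0.5244, -0.2086, 0.1055], 0.48), ([0.5001, -0.2002, 0.0242], 0.23)]
top stand [([0.2718, -0.2288, 0.0074], 0.73), ([0.5172, -0.1872, 0.007], 0.69), ([0.4388, -0.3357, 0.045], 0.35)]
top holder [([0.6222, 0.1765, 0.0421], 0.71)]
top groove [([0.6261, 0.1741, 0.0427], 0.97)]
top handle_left [([0.5972, -0.1348, 0.0179], 0.87), ([0.6045, -0.1483, 0.0139], 0.78), ([0.524, -0.2007, 0.1086], 0.57)]
top handle_right [([0.6171, -0.1384, 0.0259], 0.64), ([0.5265, -0.2128, 0.13], 0.39)]
top ring_back []
top ring_mid [([0.7005, -0.0115, 0.0047], 0.71), ([0.5056, -0.1991, 0.021], 0.64)]
top tip_left [([0.6073, -0.1444, 0.0186], 0.83), ([0.594, -0.1396, 0.0171], 0.54), ([0.5261, -0.2056, 0.108], 0.48)]
{'intrinsics': array([[302.84094866,   0.        , 323.54546419],
       [  0.        , 302.84094866, 207.26002917],
       [  0.        ,   0.        ,   1.        ]]), 'eye': array([0.16304419, 0.60909478, 0.38473802]), 'rotation': array([-0.1142786 , -0.07760622,  0.5569606 ,  0.81897043])}
```

View pics/crop2.png

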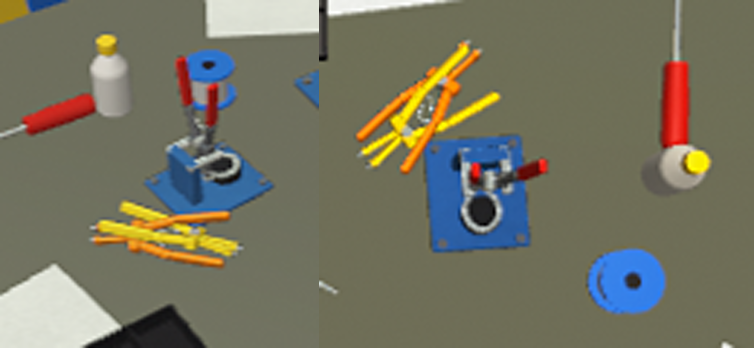

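The fresh crop confirms both look-alikes have fallen by themselves and lie beside the stand. The red pliers still stand in the smaller stand (top about (392,177)), with the fork open towards the robot. Next I'll move the wrist camera over.

>>> play_rows(
  translation=[
    [0,0,-0.01],
    [0,0,-0.01],
    [0,0,-0.01],
    [-0.031,-0.04,0],
    [-0.031,-0.04,0],
    [-0.031,-0.04,0],
    [-0.031,-0.04,0],
    [-0.031,-0.04,0],
    [-0.031,-0.04,0],
    [-0.031,-0.04,0],
    [-0.004,-0.05,0],
    [-0.004,-0.05,0],
    [-0.004,-0.05,0],
    [-0.004,-0.05,0],
    [-0.004,-0.05,0],
    [-0.004,-0.05,0],
    [-0.004,-0.05,0],
    [-0.004,-0.05,0],
    [-0.004,-0.05,0],
    [-0.004,-0.05,0],
  ],
  delta_rot=[
    [0,0,-7.2],
    [0,0,-7.2],
    [0,0,-7.1],
    [0,0,0],
    [0,0,0],
    [0,0,0],
    [0,0,0],
    [0,0,0],
    [0,0,0],
    [0,0,0],
    [0,0,0],
    [0,0,0],
    [0,0,0],
    [0,0,0],
    [0,0,0],
    [0,0,0],
    [0,0,0],
    [0,0,0],
    [0,0,0],
    [0,0,0],
  ],
  grip=[1,1,1,1,1,1,1,1,1,1,1,1,1,1,1,1,1,1,1,1],
)

```text
clock: 4.6
tool_pos: [0.486, -0.2005, 0.3329]
eef_rot: [0.0, 1.0, -0.0, 0.0]
contact_force: [0.9, 0.1, -0.8]
opening: 0.997
finger_force: 0.0
```

```bash
cat > h.py <<'E'
from plant import r
import cv2,numpy as np
from scipy.spatial.transform import Rotation as R
np.set_printoptions(precision=4,suppress=True)
def cam(c):
    k=r.get_calibration(c);return k['intrinsics'],np.array(k['eye']),R.from_quat(k['rotation'])
def proj(c,P,cal=None):
    K,e,q=cal or cam(c);p=q.inv().apply(np.atleast_2d(P)-e)*[1,-1,-1];u=p@K.T;return u[:,:2]/u[:,2:]
def ray(c,uv,z,cal=None):
    K,e,q=cal or cam(c);uv=np.atleast_2d(uv);d=np.c_[uv,np.ones(len(uv))]@np.linalg.inv(K).T
    d=q.apply(d*[1,-1,-1]);return e+d*((z-e[2])/d[:,2])[:,None]
def find(c,ts,n=3):
    for t in ts: print(c,t,[(np.round(d['point'],4).tolist(),round(d['confidence'],2)) for d in r.look_for(c,t)][:n])
E
python3 - <<'E'
from h import *
cal=cam('wrist');i=r.snapshot('wrist');cv2.imwrite('pics/w1.png',i)
print(cal[1],cal[2].as_quat(),r.get_state()['q'])
find('wrist',['pliers','stand','handle_left','handle_right','ring','ring_back','ring_mid','ring_eye_left','ring_eye_right','tip_left','tip_right'])
E
```

```text
[ 0.4147 -0.1985  0.4149] [-0.098  -0.0977  0.6999  0.7007] [ 0.5407  0.5357 -0.3552  1.8158  0.2508  0.8318  1.6214]
wrist pliers [([0.604, -0.1436, 0.0174], 0.79), ([0.5993, -0.1339, 0.02], 0.76), ([0.5233, -0.2012, 0.1167], 0.71)]
wrist stand [([0.3218, -0.232, 0.0122], 0.92), ([0.5076, -0.1961, 0.0063], 0.71)]
wrist handle_left [([0.5974, -0.136, 0.0199], 0.98), ([0.5232, -0.1952, 0.1161], 0.83), ([0.6027, -0.1483, 0.0127], 0.8)]
wrist handle_right [([0.5998, -0.108, 0.0153], 0.94), ([0.6132, -0.1325, 0.0286], 0.75), ([0.5278, -0.2198, 0.1341], 0.74)]
wrist ring [([0.5057, -0.2001, 0.0189], 0.8)]
wrist ring_back [([0.5082, -0.1966, 0.0248], 0.76)]
wrist ring_mid [([0.5028, -0.2019, 0.0278], 0.58)]
wrist ring_eye_left [([0.504, -0.1999, 0.0255], 0.87), ([0.5311, -0.2198, 0.1342], 0.74)]
wrist ring_eye_right [([0.5062, -0.2133, 0.0259], 0.54)]
wrist tip_left [([0.598, -0.1318, 0.0175], 0.86), ([0.6028, -0.1474, 0.0183], 0.74), ([0.5368, -0.3677, 0.068], 0.73)]
wrist tip_right [([0.526, -0.2187, 0.1317], 0.96), ([0.6158, -0.1336, 0.0278], 0.9), ([0.6, -0.1129, 0.0072], 0.57)]
```

View pics/w1.png

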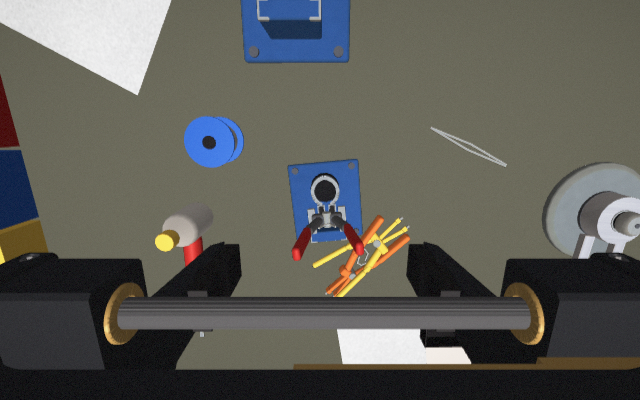

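Wrist view: red handle tops at about (296,255) and (359,249), ring at (325,188), and the stand's base has corners near (289,165) and (357,160). Next I'll fit the pliers' pose from the red handle blobs in all three cameras, and the base yaw and stub from the others.

```bash
cat >> h.py <<'E'
def box(sgn,open_=True):
    P=[]
    for z in (40,98):
        o=30+(z-72)*3/26
        for x in (-6.5,6.5):
            for y in (o-8,o): P.append([x,sgn*y,z])
    return np.array(P)/1000
def hullmask(uv,s=8):
    h=cv2.convexHull(uv.astype(np.float32))[:,0];m=cv2.moments(h.reshape(-1,1,2));return np.array([m['m10']/m['m00'],m['m01']/m['m00'],m['m00']])
E
python3 - <<'E'
from h import *
from scipy.optimize import least_squares
obs=[]
for c in ['wrist','top','scene']:
    cal=cam(c);i=r.snapshot(c).astype(int)
    red=((i[...,2]>90)&(i[...,1]<.45*i[...,2])&(i[...,0]<.45*i[...,2])).astype(np.uint8)
    for s in (1,-1):
        ctr=proj(c,[[0.527,-.203+s*.026,.14]],cal)[0]
        n,l,st,ce=cv2.connectedComponentsWithStats(red)
        k=1+np.argmin(np.linalg.norm(ce[1:]-ctr,axis=1)+1000*(st[1:,4]<12))
        print(c,s,ctr,ce[k],st[k,4]);obs.append((c,s,ce[k]+0.0,st[k,4],cal))
def res(p,full=False):
    o=[]
    q=R.from_euler('z',p[2])
    for c,s,ce,a,cal in obs:
        h=hullmask(proj(c,q.apply(box(s))+[p[0],p[1],.0715],cal));o.append((h[:2]-ce)*(2 if c=='wrist' else 1))
    return np.ravel(o)
f=least_squares(res,[.527,-.203,0]);print(f.x[:2],np.degrees(f.x[2]),f.fun)
for c0 in ['wrist','top','scene']:
    O=obs;obs=[o for o in O if o[0]==c0];g=least_squares(res,f.x);print(c0,g.x[:2],np.degrees(g.x[2]),g.fun);obs=O
# stand base
for c in ['wrist','top']:
    i=r.snapshot(c).astype(int);cal=cam(c)
    bl=((i[...,0]>90)&(i[...,2]<.5*i[...,0])).astype(np.uint8)
    n,l,st,ce=cv2.connectedComponentsWithStats(bl);u=proj(c,[[.52,-.19,.008]],cal)[0]
    k=1+np.argmin(np.linalg.norm(ce[1:]-u,axis=1)+1000*(st[1:,4]<200))
    ys,xs=np.where(l==k);P=ray(c,np.c_[xs,ys],.008,cal)[:,:2]
    P=P[P[:,0]<.53]if 0 else P
    print(c,st[k],cv2.minAreaRect((P*1000).astype(np.float32)))
E
```

```text
wrist 1 [343.1802 240.8111] [351.2612 240.2062] 291
wrist -1 [289.7974 240.7911] [298.2747 244.3673] 324
top 1 [389.9586 173.7342] [405.8333 174.3333] 18
top -1 [410.6917 174.213 ] [405.8333 174.3333] 18
scene 1 [271.3996 169.0661] [272.7174 171.    ] 46
scene -1 [262.8734 160.0795] [263.  162.5] 52
[ 0.5262 -0.195 ] 0.3466725057610301 [  1.911    3.5213  -1.9552  -4.2206 -18.8441  -0.436    1.7623  -0.0478
   0.245   -0.9635   1.3767  -1.3351]
wrist [ 0.5262 -0.1949] 0.3467740649691615 [ 1.9771  3.548  -1.8875 -4.1933]
top [ 0.5262 -0.195 ] 0.3466725057610301 [-18.8441  -0.436    1.7623  -0.0478]
scene [ 0.5303 -0.1919] 1.4756066402706123 [-0.2704 -0.0098  0.5648 -0.3075]
wrist [ 286  160   75   78 2860] ((521.017333984375, -195.834228515625), (107.41192626953125, 94.38202667236328), 5.209300518035889)
top [ 379  245   46   54 1833] ((271.636962890625, -234.83444213867188), (145.88502502441406, 125.72499084472656), 0.22481988370418549)
```

```bash
python3 - <<'E'
from h import *
from scipy.optimize import minimize
obs=[]
for c in ['wrist','top','scene']:
    cal=cam(c);i=r.snapshot(c).astype(int)
    red=((i[...,2]>70)&(i[...,1]<.5*i[...,2])&(i[...,0]<.5*i[...,2])).astype(np.uint8)
    n,l,st,ce=cv2.connectedComponentsWithStats(red)
    for s in (1,-1):
        q=R.from_euler('z',5,degrees=True)
        hm=hullmask(proj(c,q.apply(box(s))+[.526,-.2,.0715],cal))
        k=1+np.argmin(np.linalg.norm(ce[1:]-hm[:2],axis=1)+1000*(st[1:,4]<8))
        print(c,s,hm,ce[k],st[k,4]);obs.append((c,s,ce[k],st[k,4],cal))
def res(p,cs):
    o=[];q=R.from_euler('z',p[2]/100)
    for c,s,ce,a,cal in obs:
        if c in cs:
            h=hullmask(proj(c,q.apply(box(s))+[p[0]/100,p[1]/100,.0715],cal));o.append((h[:2]-ce)*(2 if c=='wrist' else 1))
    return np.ravel(o)
for cs in ['wrist','top','scene',['wrist','scene'],['wrist','top','scene']]:
    f=minimize(lambda p:(res(p,cs)**2).sum(),[52.6,-20,8],method='Nelder-Mead',options=dict(xatol=1e-3,fatol=1e-4,maxiter=2000))
    print(cs,f.x[:2]/100,np.degrees(f.x[2]/100),res(f.x,cs))
find('wrist',['groove','holder']);find('top',['groove']);find('scene',['groove'])
E
```

```text
wrist 1 [347.7653 239.899  418.6669] [352.0526 239.969 ] 323
wrist -1 [293.0442 244.2993 484.3052] [299.0262 244.1808] 343
top 1 [389.0241 174.8519  32.5484] [405.9048 174.381 ] 21
top -1 [409.5695 173.5779  66.0642] [405.9048 174.381 ] 21
scene 1 [272.7552 168.8651  77.6323] [272.7447 171.    ] 47
scene -1 [263.0409 160.536   87.4654] [263.0179 162.5893] 56
wrist [ 0.526  -0.1951] 4.927617690960555 [ 1.7177 -0.1061 -1.7268  0.2049]
top [ 0.5262 -0.2165] 58.114464665287706 [-5.4864  8.5268  5.498  -8.5924]
scene [ 0.5311 -0.1913] 4.881669703522113 [ 0.0046  0.0093 -0.0048 -0.0097]
['wrist', 'scene'] [ 0.5261 -0.1951] 4.922403673061116 [ 1.7533  0.094  -1.681   0.3943  0.8032 -1.2434  0.7979 -1.2063]
['wrist', 'top', 'scene'] [ 0.5261 -0.1958] 5.0342384631541135 [  0.173   -0.0428  -3.2391   0.4439 -18.5515   0.404    1.9922  -0.8814
   0.6962  -1.3863   0.6692  -1.331 ]
wrist groove [([0.5288, 0.1576, 0.0166], 0.55), ([0.5403, -0.3673, 0.0685], 0.51), ([0.594, -0.384, 0.0255], 0.21)]
wrist holder [([0.5257, 0.1532, 0.0157], 0.8)]
top groove [([0.6232, 0.1736, 0.042], 0.73)]
scene groove [([0.6359, 0.1863, 0.037], 0.77)]
```

>>> play_rows(
  translation=[
    [0,0,0],
    [-0.02,0.0015,0.04],
    [-0.0214,0.0014,0.048],
    [0,0,0],
    [0,0,0],
  ],
  delta_rot=[
    [0,0,-4.9],
    [0,0,0],
    [0,0,0],
    [0,0,0],
    [0,0,0],
  ],
  grip=[1,1,1,1,1],
)

```text
clock: 6.42
tool_pos: [0.5269, -0.1925, 0.2456]
eef_rot: [-0.042, 0.999, -0.0, 0.0]
contact_force: [0.2, -0.0, 0.1]
opening: 1.0
finger_force: 0.0
```

```bash
python3 - <<'E'
from h import *
from scipy.optimize import minimize
s=r.get_state();print(s['clock'],s['tool_pos'],s['eef_rot'])
cal=cam('wrist');i=r.snapshot('wrist');d=i.copy()
P=np.array([.527,-.194,.0715]);q=R.from_euler('z',4.93,degrees=True)
i=i.astype(int);red=((i[...,2]>60)&(i[...,1]<.5*i[...,2])&(i[...,0]<.5*i[...,2])).astype(np.uint8)
n,l,st,ce=cv2.connectedComponentsWithStats(red)
for k in range(1,n):
    if st[k,4]>40: print(st[k],ce[k])
for sg in (1,-1):
    u=proj('wrist',q.apply(box(sg))+P,cal);cv2.polylines(d,[cv2.convexHull(u.astype(np.int32))],True,(0,255,0),1);print(hullmask(u))
# grasp-line: pads
g=np.array(s['tool_pos'])+R.from_quat(s['eef_rot']).apply([[0,y,.064] for y in(-.044,.044)]);print(proj('wrist',g,cal))
# ring model: circle center 
cv2.imwrite('pics/w2.png',d)
E
```

```text
6.425 [ 0.5269 -0.1925  0.2456] [-0.0424  0.9991 -0.0002  0.0002]
[261 212  34  47 804] [276.9117 235.5199]
[342 212  30  46 750] [356.8693 235.124 ]
[ 129  215   28   73 1391] [145.1287 247.7944]
[ 360.1194  237.1613 1030.6252]
[ 276.7546  237.223  1093.4916]
[[236.7147 261.1571]
 [403.4291 261.0831]]
```

View pics/w2.png

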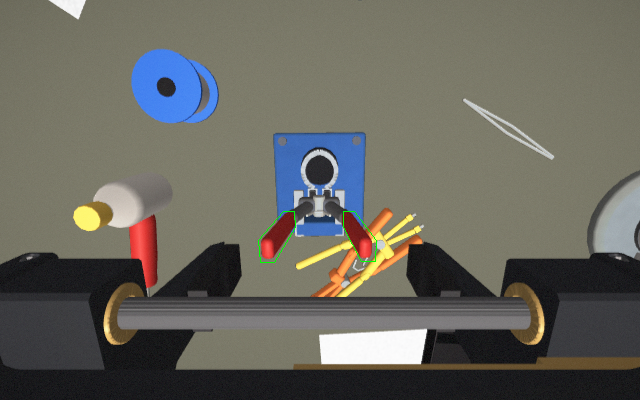

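The green model outlines lie on the red handles at (277,235) and (357,235), off by about 1 mm. I'll correct for that, then descend and squeeze.

>>> play_rows(
  translation=[
    [0.0011,-0.0024,0.02],
    [0,0,0.025],
    [0,0,0.012],
    [0,0,0],
    [0,0,0],
    [0,0,0],
    [0,0,0],
    [0,0,0],
    [0,0,0],
    [0,0,0],
  ],
  delta_rot=[
    [0,0,0],
    [0,0,0],
    [0,0,0],
    [0,0,0],
    [0,0,0],
    [0,0,0],
    [0,0,0],
    [0,0,0],
    [0,0,0],
    [0,0,0],
  ],
  grip=[1,1,1,1,0.3,0,-0.4,-0.4,-0.4,-0.4],
  squeeze=45,
)

```text
clock: 7.72
tool_pos: [0.5292, -0.1959, 0.1916]
eef_rot: [-0.042, 0.999, -0.002, 0.004]
contact_force: [-1.0, -0.2, 23.1]
opening: 0.442
finger_force: 44.8
```

>>> play_rows(
  translation=[
    [0,0,-0.004],
    [0,0,-0.004],
    [0,0,-0.004],
    [0,0,0],
    [0,0,0],
  ],
  delta_rot=[
    [0,0,0],
    [0,0,0],
    [0,0,0],
    [0,0,0],
    [0,0,0],
  ],
  grip=[-0.4,-0.4,-0.4,-0.4,-0.4],
)

```text
clock: 8.35
tool_pos: [0.5259, -0.1947, 0.1994]
eef_rot: [-0.043, 0.999, 0.0, -0.0]
contact_force: [-0.5, -0.7, -1.5]
opening: 0.44
finger_force: 44.9
```

```bash
python3 - <<'E'
from h import *
s=r.get_state();print(s['clock'],s['tool_pos'],s['eef_rot'],s['contact_force'],s['moment'],s['opening'])
i=r.snapshot('wrist');cv2.imwrite('pics/w3.png',cv2.resize(i[100:300,200:460],None,fx=3,fy=3,interpolation=cv2.INTER_CUBIC))
find('wrist',['ring','ring_mid','ring_back','ring_eye_left','ring_eye_right','tip_left'])
E
```

```text
8.35 [ 0.5259 -0.1947  0.1994] [-0.0425  0.9991  0.0002 -0.0003] [-0.5334 -0.655  -1.5037] [0.0699 0.0186 0.0146] 0.4403117752865918
wrist ring [([0.4991, -0.1994, 0.0366], 0.97)]
wrist ring_mid [([0.4971, -0.2041, 0.0375], 0.79)]
wrist ring_back [([0.4984, -0.1984, 0.0356], 0.69), ([0.5471, 0.1106, 0.0099], 0.55)]
wrist ring_eye_left [([0.4928, -0.1984, 0.0356], 0.95)]
wrist ring_eye_right [([0.4964, -0.2157, 0.036], 0.79)]
wrist tip_left [([0.5194, -0.1949, 0.1273], 0.95), ([0.5722, -0.131, 0.023], 0.67), ([0.5919, -0.1671, 0.0105], 0.63)]
```

View pics/w3.png

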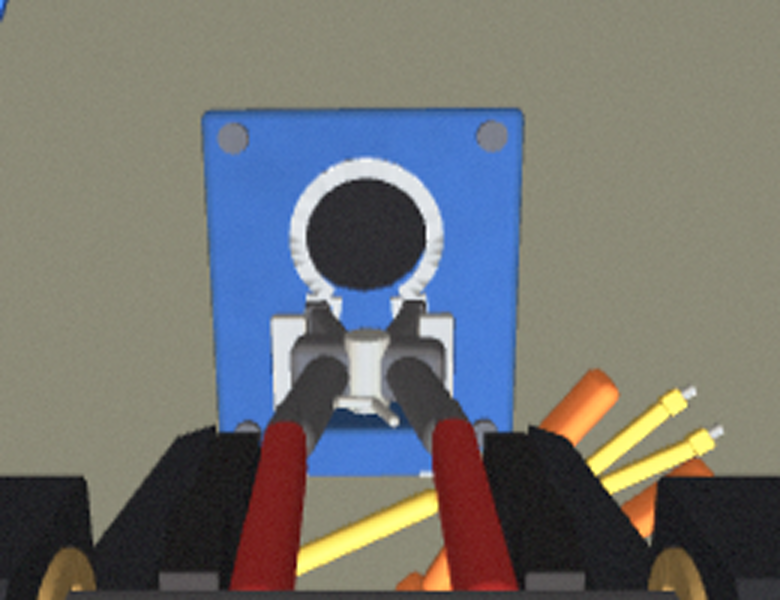

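The wrist crop shows the ring open with the pins in its eyes (about (325,300)/(405,300) in the crop), lifted clear and level. Next I'll draw out along tool +x.

>>> play_rows(
  translation=[
    [0.008,0,0],
    [0.012,0,0],
    [0.012,0,0],
    [0.012,0,0],
    [0.012,0,0],
    [0.008,0,0],
    [0,0,0],
  ],
  delta_rot=[
    [0,0,0],
    [0,0,0],
    [0,0,0],
    [0,0,0],
    [0,0,0],
    [0,0,0],
    [0,0,0],
  ],
  grip=[-0.4,-0.4,-0.4,-0.4,-0.4,-0.4,-0.4],
)

```text
clock: 9.57
tool_pos: [0.4617, -0.2004, 0.1997]
eef_rot: [-0.042, 0.999, 0.0, -0.0]
contact_force: [-0.2, 0.3, -1.6]
opening: 0.439
finger_force: 44.9
```

>>> play_rows(
  translation=[
    [0,0,-0.03],
    [0,0,-0.04],
    [0,0,-0.03],
    [-0.015,0.02,0],
    [-0.026,0.036,0],
    [-0.026,0.036,0],
    [-0.026,0.036,0],
    [-0.026,0.036,0],
    [-0.026,0.036,0],
    [-0.026,0.036,0],
    [-0.026,0.036,0],
    [-0.026,0.036,0],
    [-0.021,0.029,0],
    [-0.015,0.02,0],
    [0,0,0],
    [0,0,0],
  ],
  delta_rot=[
    [0,0,0],
    [0,0,0],
    [0,0,0],
    [0,0,0],
    [0,0,0],
    [0,0,0],
    [0,0,0],
    [0,0,0],
    [0,0,0],
    [0,0,0],
    [0,0,0],
    [0,0,0],
    [0,0,0],
    [0,0,0],
    [0,0,0],
    [0,0,0],
  ],
  grip=[-0.4,-0.4,-0.4,-0.4,-0.4,-0.4,-0.4,-0.4,-0.4,-0.4,-0.4,-0.4,-0.4,-0.4,-0.4,-0.4],
)

```text
clock: 11.58
tool_pos: [0.6898, 0.1763, 0.2993]
eef_rot: [-0.042, 0.999, -0.001, -0.0]
contact_force: [-0.3, -0.4, -3.2]
opening: 0.44
finger_force: 44.9
```

```bash
python3 - <<'E'
from h import *
s=r.get_state();print(s['clock'],s['tool_pos'],s['eef_rot'],s['contact_force'],s['opening'])
i=r.snapshot('wrist');cv2.imwrite('pics/w4raw.png',i);cv2.imwrite('pics/w4.png',cv2.resize(i[60:310,170:490],None,fx=2.4,fy=2.4,interpolation=cv2.INTER_CUBIC))
find('wrist',['ring','ring_mid','ring_back','ring_eye_left','ring_eye_right','groove','holder'],2)
cal=cam('wrist');print(cal[1],cal[2].as_quat())
q=R.from_quat(s['eef_rot']);T=np.array(s['tool_pos'])
print(proj('wrist',T+q.apply([[.0224,0,.1201+.0507-.0027],[.0417,0,.168],[0,.0125,.168],[0,-.0125,.168]]),cal), proj('wrist',[[.625,.175,.0665]],cal))
E
```

```text
11.575 [0.6898 0.1763 0.2993] [-0.0422  0.9991 -0.0007 -0.0004] [-0.3122 -0.3831 -3.2484] 0.4400490434926114
wrist ring [([0.662, 0.1719, 0.1335], 0.74), ([0.6903, 0.1624, 0.2442], 0.38)]
wrist ring_mid [([0.6571, 0.165, 0.1347], 0.77)]
wrist ring_back [([0.6645, 0.1717, 0.136], 0.66), ([0.5466, -0.1763, 0.007], 0.42)]
wrist ring_eye_left []
wrist ring_eye_right [([0.6585, 0.1559, 0.1348], 0.78)]
wrist groove [([0.6161, 0.177, 0.0455], 0.56)]
wrist holder [([0.6145, 0.1742, 0.0398], 0.64), ([0.6636, 0.1714, 0.1353], 0.18)]
[0.619  0.173  0.3819] [-0.0936 -0.1016  0.7291  0.6703]
[[320.1991 180.7929]
 [320.1163 157.6702]
 [334.8295 206.4864]
 [305.7463 206.5078]] [[325.1498 127.4021]]
```

View pics/w4.png

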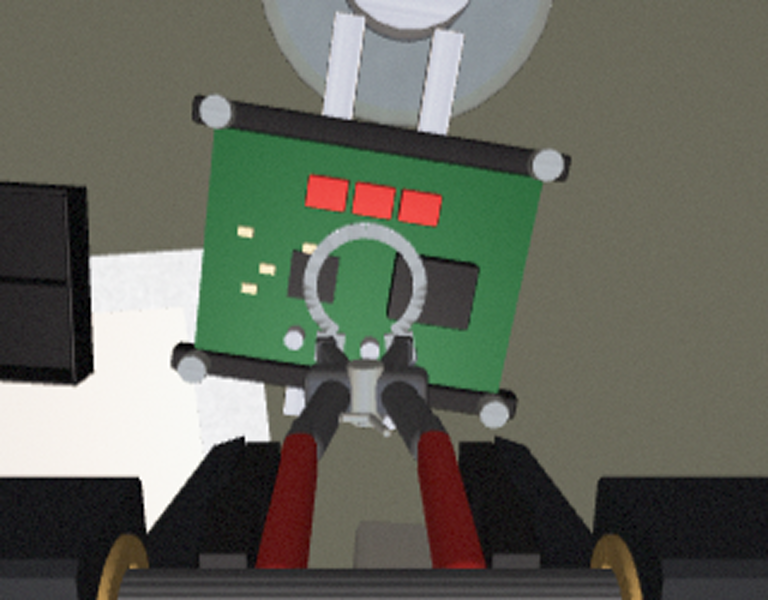

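```bash
python3 - <<'E'
from h import *
print(ray('wrist',[[341,45],[341,75],[338,110]],.048),ray('top',[[254,171]],.0665),ray('scene',[[337,266]],.0665))
m=r.silhouettes('wrist','holder')
for d in m[:2]:
    ys,xs=np.where(d['pixels']);print(d['confidence'],xs.min(),xs.max(),ys.min(),ys.max(),xs.mean(),ys.mean())
i=cv2.imread('pics/w4raw.png')[0:110,250:430]
cv2.imwrite('pics/w4b.png',cv2.resize(i,None,fx=3,fy=3,interpolation=cv2.INTER_CUBIC))
K,e,q=cam('wrist');print(q.apply([0,0,-1]),q.apply([0,1,0]))
E
```

```text
[[0.5451 0.1841 0.048 ]
 [0.5725 0.1868 0.048 ]
 [0.6066 0.1871 0.048 ]] [[0.5352 0.1769 0.0665]] [[0.5431 0.1859 0.0665]]
0.22 0 50 0 55 19.381062355658198 26.367667436489608
[ 0.2727  0.0228 -0.9618] [-0.9584 -0.0808 -0.2736]
```

View pics/w4b.png

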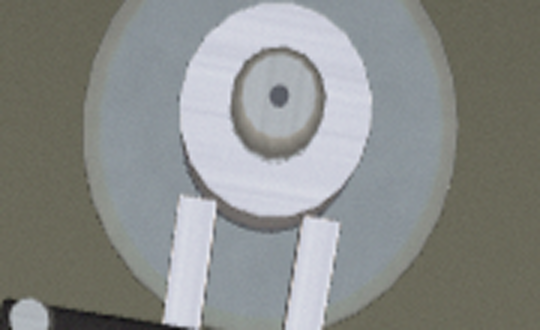

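The stub's end centre, with its dark centre mark, is at full-image pixel (343,32), so the stub is near (0.54,0.18). The networks had averaged in the arms. Next I'll compute the stub position and the ring centre in the hand.

```bash
cat >> h.py <<'E'
def ringfit(save=None):
    s=r.get_state();cal=cam('wrist');i=r.snapshot('wrist')
    q=R.from_quat(s['eef_rot']);T=np.array(s['tool_pos'])
    zr=(T+q.apply([0.0224,0,.1680]))[2]
    ms=[d for d in r.silhouettes('wrist','ring') if d['confidence']>.3]
    out=None
    for d in ms[:1]:
        m=d['pixels'].astype(np.uint8)
        out=[]
        cs,_=cv2.findContours(m,cv2.RETR_CCOMP,cv2.CHAIN_APPROX_NONE)
        P=np.vstack([c[:,0] for c in cs]).astype(float)
        W=ray('wrist',P,zr,cal);L=q.inv().apply(W-T)*1000
        out=(d['confidence'],L)
    return s,cal,i,out
E
python3 - <<'E'
from h import *
from scipy.optimize import least_squares
s,cal,i,o=ringfit()
print(ray('wrist',[[343.3,32.3]],.0665,cal))
L=o[1];print(o[0],len(L),L.min(0),L.max(0))
c0=np.array([22.4,0]);d=L[:,:2]-c0;rr=np.hypot(*d.T);an=np.degrees(np.arctan2(d[:,1],d[:,0]))
for a in range(-180,180,20):
    k=(an>=a)&(an<a+20);print(a+10,np.sort(np.round(rr[k],1)))
k=(abs(an)<110)
for nm,kk in (('in',k&(rr<18.7)),('out',k&(rr>=18.7)&(rr<26))):
    f=least_squares(lambda p:np.hypot(*(L[kk,:2]-p[:2]).T)-p[2],[22,0,17],loss='soft_l1',f_scale=.5);print(nm,kk.sum(),f.x,np.std(f.fun))
E
```

```text
[[0.5384 0.1847 0.0665]]
0.63 223 [  5.5525 -21.2059 167.9966] [ 46.0644  20.7224 168.0024]
-170 []
-150 [17.  17.7 17.9 17.9 18.2 18.2 18.2 18.4 18.6 19. ]
-130 [16.2 16.2 16.3 16.5 16.8 18.7 19.3 19.6 19.9 20.  20.1 20.5 20.5]
-110 [16.3 16.4 16.5 16.7 16.7 16.8 16.9 19.8 20.  20.2 20.2 20.2 20.4 20.6
 20.7]
-90 [17.  17.  17.1 17.1 17.1 17.2 20.4 20.4 20.5 20.7 21.2 21.2 21.3 21.4]
-70 [17.2 17.4 17.6 17.6 17.8 17.9 18.1 21.2 21.5 21.5 21.6 21.6 21.7 21.8
 22.  22. ]
-50 [17.6 17.8 18.  18.2 18.2 18.2 18.3 22.1 22.2 22.3 22.4 22.4 22.6 22.8
 22.8]
-30 [18.1 18.3 18.4 18.5 18.5 18.8 22.8 22.8 22.9 23.1 23.1 23.1 23.3 23.6]
-10 [18.7 18.8 18.8 18.9 18.9 19.  19.1 19.3 23.1 23.3 23.4 23.6 23.7 23.7
 23.7 23.8 23.9 24. ]
10 [18.6 18.8 18.8 18.8 18.9 19.  19.1 19.2 23.2 23.3 23.4 23.5 23.7 23.7
 23.7 23.8 23.9 24. ]
30 [18.2 18.3 18.5 18.6 18.6 18.7 23.1 23.3 23.3 23.3 23.5 23.7 23.7 23.7]
50 [18.1 18.3 18.4 18.4 18.4 18.6 21.7 22.  22.  22.2 22.5 22.5 23.  23.1]
70 [17.7 17.9 18.1 18.2 18.4 18.6 18.7 21.  21.1 21.3 21.3 21.5 21.6 21.6
 21.8 21.9]
90 [16.7 17.3 17.3 17.4 17.4 17.4 17.5 20.1 20.7 20.7 20.7 20.7 20.7 20.8
 20.8]
110 [16.3 16.4 16.6 16.7 16.8 17.  17.  19.9 20.  20.1 20.2 20.3 20.4 20.5
 20.5]
130 [16.4 16.4 16.5 16.7 17.  18.9 19.5 19.6 19.8 20.1 20.1 20.2 20.7]
150 [17.1 17.8 18.4]
170 []
in 60 [23.8923  0.1459 17.2649] 0.2411346110603564
out 110 [24.7836 -0.0699 20.9363] 1.5844153226210254
```

>>> play_rows(
  translation=[
    [0.02,0.004,0],
    [0.03,0.004,0],
    [0.03,0.004,0],
    [0.03,0.0044,0.01],
    [0.0155,0.004,0.02],
    [0,0,0.016],
    [0,0,0],
    [0,0,0],
    [0,0,0],
  ],
  delta_rot=[
    [0,0,0],
    [0,0,0],
    [0,0,0],
    [0,0,0],
    [0,0,0],
    [0,0,0],
    [0,0,0],
    [0,0,0],
    [0,0,0],
  ],
  grip=[-0.4,-0.4,-0.4,-0.4,-0.4,-0.4,-0.4,-0.4,-0.4],
)

```text
clock: 13.25
tool_pos: [0.5642, 0.1871, 0.2543]
eef_rot: [-0.042, 0.999, 0.0, 0.001]
contact_force: [-0.2, 0.1, -1.7]
opening: 0.44
finger_force: 44.9
```

```bash
cat >> h.py <<'E'
from scipy.optimize import least_squares
def meas(z0=.0665):
    s,cal,i,o=ringfit();q=R.from_quat(s['eef_rot']);T=np.array(s['tool_pos'])
    print(s['clock'],T,s['eef_rot'],s['contact_force'],s['opening'])
    L=o[1][:,:2];c0=np.array([24,0]);d=L-c0;rr=np.hypot(*d.T);k=abs(np.arctan2(d[:,1],d[:,0]))<1.9
    k&=rr<26
    f=least_squares(lambda p:(lambda h:np.where(h<(p[2]+p[3])/2,h-p[2],h-p[3]))(np.hypot(*(L[k]-p[:2]).T)),[24,0,17,21],loss='soft_l1',f_scale=.5)
    print('ring',o[0],k.sum(),f.x,np.std(f.fun))
    g=cv2.cvtColor(i,cv2.COLOR_BGR2GRAY);u=proj('wrist',T+q.apply([.024,0,.168]),cal)[0].astype(int)
    w=g[u[1]-18:u[1]+18,u[0]-14:u[0]+14];y,x=np.unravel_index(cv2.GaussianBlur(w,(3,3),0).argmin(),w.shape)
    y0,x0=max(y-4,0),max(x-4,0);p=w[y0:y+5,x0:x+5].astype(float);wt=np.clip(np.median(p)-15-p,0,None);Y,X=np.indices(p.shape)
    dot=np.array([(wt*X).sum(),(wt*Y).sum()])/wt.sum()+[x0+u[0]-14,y0+u[1]-18]
    W=ray('wrist',dot,z0,cal)[0];print('dot',dot,w.min(),np.median(w),wt.sum(),'world',W,'tool',q.inv().apply(W-T)*1000)
    return i,u
E
python3 - <<'E'
from h import *
for _ in range(2): i,u=meas()
cv2.imwrite('pics/w5raw.png',i)
E
```

```text
13.25 [0.5642 0.1871 0.2543] [-0.0421  0.9991  0.0003  0.0008] [-0.2484  0.1391 -1.6971] 0.4401625653877383
ring 0.88 160 [24.407   0.1987 16.8026 21.5069] 0.36995447084190225
dot [318.8438 171.9908] 122 226.0 1633.0 world [0.5375 0.1827 0.0665] tool [ 27.2248  -2.3359 187.7067]
13.35 [0.5638 0.1872 0.2542] [-0.0423  0.9991  0.0002  0.0006] [ 1.206  -0.0334 -2.1689] 0.44043908503976553
ring 0.72 163 [24.4885  0.2073 17.2088 21.1257] 0.37154710527606744
dot [318.8408 172.4859] 121 226.0 1910.0 world [0.5375 0.1826 0.0665] tool [ 26.8309  -2.3865 187.6208]
```

>>> play_rows(
  translation=[
    [0.0025,-0.0025,0],
    [0,0,0.006],
    [0,0,0.004],
    [0,0,0],
    [0,0,0],
  ],
  delta_rot=[
    [0,0,0],
    [0,0,0],
    [0,0,0],
    [0,0,0],
    [0,0,0],
  ],
  grip=[-0.4,-0.4,-0.4,-0.4,-0.4],
)

```text
clock: 14.08
tool_pos: [0.561, 0.1845, 0.2437]
eef_rot: [-0.043, 0.999, 0.0, -0.0]
contact_force: [-0.2, 0.1, -1.5]
opening: 0.436
finger_force: 44.9
```

```bash
python3 - <<'E'
from h import *
for _ in range(3): i,u=meas()
a=cv2.resize(i[130:230,260:380],None,fx=5,fy=5,interpolation=cv2.INTER_CUBIC)
cv2.imwrite('pics/w6.png',a)
print(i[u[1]-30:u[1]+30:2,u[0],1]);print(u)
E
```

```text
14.075 [0.561  0.1845 0.2437] [-0.0425  0.9991  0.0001 -0.    ] [-0.2007  0.0635 -1.4801] 0.4357633290918467
ring 0.69 160 [24.425   0.2799 16.4183 21.6325] 0.37266195622363096
dot [328.06 161.78] 110 222.0 50.0 world [0.523  0.187  0.0665] tool [ 37.6961   5.718  177.159 ]
14.175 [0.5611 0.1846 0.2438] [-0.0425  0.9991  0.0001  0.0002] [ 0.4418  0.4653 -1.0911] 0.44350528816295576
ring 0.9 161 [24.4863  0.1885 17.1348 21.1727] 0.32852306722363134
dot [328.3708 161.8315] 110 223.0 89.0 world [0.5231 0.1873 0.0665] tool [ 37.686    5.9475 177.3304]
14.275 [0.5611 0.1845 0.2438] [-0.0425  0.9991  0.0001  0.0001] [ 1.4621 -0.1517 -0.8547] 0.44281740632471Traceback (most recent call last):
  File "<stdin>", line 2, in <module>
  File "h.py", line 41, in meas
    L=o[1][:,:2];c0=np.array([24,0]);d=L-c0;rr=np.hypot(*d.T);k=abs(np.arctan2(d[:,1],d[:,0]))<1.9
      ~^^^
TypeError: 'NoneType' object is not subscriptable
```

```bash
sed -i 's/w=g\[u\[1\]-18:u\[1\]+18,u\[0\]-14:u\[0\]+14\]/w=g[u[1]-8:u[1]+9,u[0]-8:u[0]+9]/; s/+\[x0+u\[0\]-14,y0+u\[1\]-18\]/+[x0+u[0]-8,y0+u[1]-8]/' h.py
python3 - <<'E'
from h import *
for _ in range(3):
    try: i,u=meas()
    except TypeError as e: print('none')
i=r.snapshot('wrist')
cv2.imwrite('pics/w6.png',cv2.resize(i[130:230,260:380],None,fx=5,fy=5,interpolation=cv2.INTER_CUBIC))
E
```

```text
14.375 [0.5611 0.1844 0.2438] [-0.0424  0.9991  0.0001  0.0001] [ 0.4097 -0.4775 -1.0558] 0.440926185882431
ring 0.62 162 [24.4569  0.118  17.2305 20.8283] 0.5097489932718784
dot [321.5803 178.0344] 119 224.0 1339.0 world [0.5375 0.1826 0.0665] tool [ 23.6536   0.1821 177.3187]
14.475 [0.561  0.1844 0.2438] [-0.0425  0.9991  0.      0.0001] [ 0.3608 -0.1939 -1.252 ] 0.4361319603724468
ring 0.6 163 [24.5672  0.2284 16.8854 21.487 ] 0.31975947917777675
dot [321.5658 178.1324] 121 224.0 1329.0 world [0.5376 0.1826 0.0665] tool [ 23.5834   0.1712 177.2848]
14.575 [0.561  0.1844 0.2437] [-0.0425  0.9991  0.      0.    ] [-1.2113 -0.0498 -2.4966] 0.440789521396948
ring 0.77 160 [24.2883  0.1946 16.9592 21.4186] 0.5348809263110875
dot [321.5933 178.1795] 120 224.0 1382.0 world [0.5376 0.1826 0.0665] tool [ 23.5047   0.1523 177.2381]
```

View pics/w6.png

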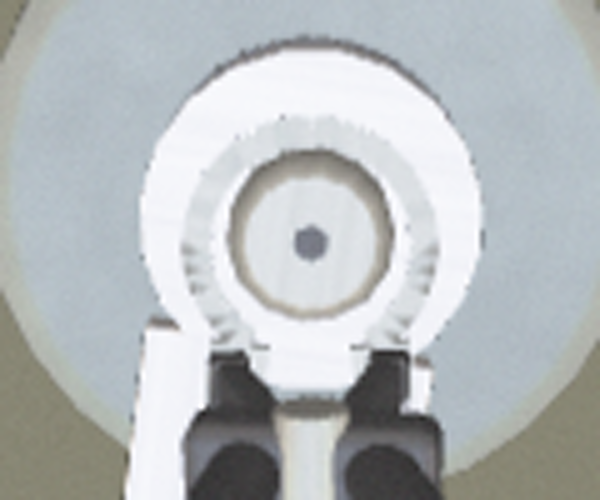

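The picture shows the ring around the stub's end: stub mark at crop (311,242), ring sides at about 207 and 415, so it's centred sideways. Along x it needs about -0.8 mm in the tool axes. I'll correct that and descend partway.

>>> play_rows(
  translation=[
    [-0.0008,0,0],
    [0,0,0.003],
    [0,0,0.004],
    [0,0,0.004],
    [0,0,0],
    [0,0,0],
  ],
  delta_rot=[
    [0,0,0],
    [0,0,0],
    [0,0,0],
    [0,0,0],
    [0,0,0],
    [0,0,0],
  ],
  grip=[-0.4,-0.4,-0.4,-0.4,-0.4,-0.4],
)

```text
clock: 15.48
tool_pos: [0.5618, 0.1845, 0.2327]
eef_rot: [-0.042, 0.999, 0.0, 0.0]
contact_force: [-0.5, 0.1, -1.9]
opening: 0.438
finger_force: 44.9
```

```bash
python3 - <<'E'
from h import *
for _ in range(3):
    try: i,u=meas()
    except TypeError as e: print('none')
print(r.get_state()['moment'])
E
```

```text
15.475 [0.5618 0.1845 0.2327] [-0.0425  0.9991  0.0001  0.    ] [-0.4782  0.0592 -1.9044] 0.43806588862462903
ring 0.81 159 [24.5864  0.1615 16.9449 21.1879] 0.3867645046334211
dot [321.5088 179.4834] 119 223.0 1142.0 world [0.5374 0.1826 0.0665] tool [ 24.4539   0.1664 166.2138]
15.575 [0.5619 0.1846 0.2328] [-0.0425  0.9991  0.0001  0.0001] [ 0.9921  0.2547 -1.5497] 0.4396209879809095
ring 0.79 162 [24.4873  0.0988 16.9625 21.3745] 0.4427360534285598
dot [321.5601 179.3492] 120 223.0 1114.0 world [0.5374 0.1827 0.0665] tool [ 24.5422   0.1791 166.3278]
15.675 [0.5619 0.1845 0.2329] [-0.0425  0.9991  0.0001  0.0001] [ 0.9077 -0.2589 -1.6493] 0.4401692377651894
ring 0.94 160 [24.414   0.2332 16.6364 21.5523] 0.353763877025822
dot [321.578  179.3504] 120 223.0 1173.0 world [0.5374 0.1827 0.0665] tool [ 24.5383   0.2014 166.3579]
[ 0.0217  0.0085 -0.0087]
```

>>> play_rows(
  translation=[
    [0,0,0.003],
    [0,0,0.003],
    [0,0,0.003],
    [0,0,0.001],
    [0,0,0],
    [0,0,0],
  ],
  delta_rot=[
    [0,0,0],
    [0,0,0],
    [0,0,0],
    [0,0,0],
    [0,0,0],
    [0,0,0],
  ],
  grip=[-0.4,-0.4,-0.4,-0.4,-0.4,-0.4],
)

```text
clock: 16.52
tool_pos: [0.5618, 0.1846, 0.2228]
eef_rot: [-0.042, 0.999, 0.0, 0.0]
contact_force: [-0.9, 0.2, -2.2]
opening: 0.439
finger_force: 44.9
```

>>> play_rows(
  translation=[
    [0,0,0.001],
    [0,0,0.001],
    [0,0,0],
    [0,0,0],
  ],
  delta_rot=[
    [0,0,0],
    [0,0,0],
    [0,0,0],
    [0,0,0],
  ],
  grip=[-0.4,-0.4,-0.4,-0.4],
)

```text
clock: 17.02
tool_pos: [0.5618, 0.1845, 0.2207]
eef_rot: [-0.042, 0.999, 0.0, 0.0]
contact_force: [0.9, -0.6, -2.1]
opening: 0.44
finger_force: 44.9
```

>>> play_rows(
  translation=[
    [0,0,0.001],
    [0,0,0],
    [0,0,0],
  ],
  delta_rot=[
    [0,0,0],
    [0,0,0],
    [0,0,0],
  ],
  grip=[-0.4,-0.4,-0.4],
)

```text
clock: 17.4
tool_pos: [0.5618, 0.1845, 0.2197]
eef_rot: [-0.042, 0.999, 0.0, -0.0]
contact_force: [-0.3, -0.0, -2.2]
opening: 0.44
finger_force: 44.9
```

>>> play_rows(
  translation=[
    [0,0,0.0005],
    [0,0,0],
    [0,0,0],
  ],
  delta_rot=[
    [0,0,0],
    [0,0,0],
    [0,0,0],
  ],
  grip=[-0.4,-0.4,-0.4],
)

```text
clock: 17.77
tool_pos: [0.5618, 0.1845, 0.2192]
eef_rot: [-0.042, 0.999, 0.0, 0.0]
contact_force: [-0.8, -0.8, -0.7]
opening: 0.441
finger_force: 44.9
```

>>> play_rows(
  translation=[
    [0,0,0.0005],
    [0,0,0],
    [0,0,0],
  ],
  delta_rot=[
    [0,0,0],
    [0,0,0],
    [0,0,0],
  ],
  grip=[-0.4,-0.4,-0.4],
)

```text
clock: 18.15
tool_pos: [0.5618, 0.1845, 0.2187]
eef_rot: [-0.042, 0.999, 0.0, 0.0]
contact_force: [-0.1, -0.6, -1.9]
opening: 0.441
finger_force: 44.9
```

>>> play_rows(
  translation=[
    [0,0,0.0005],
    [0,0,0],
    [0,0,0],
  ],
  delta_rot=[
    [0,0,0],
    [0,0,0],
    [0,0,0],
  ],
  grip=[-0.4,-0.4,-0.4],
)

```text
clock: 18.52
tool_pos: [0.5618, 0.1845, 0.2182]
eef_rot: [-0.042, 0.999, 0.0, 0.0]
contact_force: [0.3, 1.0, -2.2]
opening: 0.442
finger_force: 44.9
```

>>> play_rows(
  translation=[
    [0,0,0.0005],
    [0,0,0],
    [0,0,0],
  ],
  delta_rot=[
    [0,0,0],
    [0,0,0],
    [0,0,0],
  ],
  grip=[-0.4,-0.4,-0.4],
)

```text
clock: 18.9
tool_pos: [0.5618, 0.1845, 0.2177]
eef_rot: [-0.042, 0.999, 0.0, 0.0]
contact_force: [-0.3, 0.5, -2.7]
opening: 0.44
finger_force: 44.9
```

>>> play_rows(
  translation=[
    [0,0,0.0003],
    [0,0,0],
    [0,0,0],
  ],
  delta_rot=[
    [0,0,0],
    [0,0,0],
    [0,0,0],
  ],
  grip=[-0.4,-0.4,-0.4],
)

```text
clock: 19.27
tool_pos: [0.5618, 0.1845, 0.2174]
eef_rot: [-0.042, 0.999, 0.0, 0.0]
contact_force: [0.1, 0.6, -2.1]
opening: 0.437
finger_force: 44.9
```

>>> play_rows(
  translation=[
    [0,0,0.0005],
    [0,0,0],
    [0,0,0],
  ],
  delta_rot=[
    [0,0,0],
    [0,0,0],
    [0,0,0],
  ],
  grip=[-0.4,-0.4,-0.4],
)

```text
clock: 19.65
tool_pos: [0.5618, 0.1845, 0.2169]
eef_rot: [-0.042, 0.999, 0.0, 0.0]
contact_force: [0.1, -0.2, -1.6]
opening: 0.437
finger_force: 44.9
```

>>> play_rows(
  translation=[
    [0,0,0.0005],
    [0,0,0],
    [0,0,0],
  ],
  delta_rot=[
    [0,0,0],
    [0,0,0],
    [0,0,0],
  ],
  grip=[-0.4,-0.4,-0.4],
)

```text
clock: 20.02
tool_pos: [0.5618, 0.1845, 0.2164]
eef_rot: [-0.042, 0.999, 0.0, 0.0]
contact_force: [-0.1, 0.6, -1.1]
opening: 0.438
finger_force: 44.9
```

>>> play_rows(
  translation=[
    [0,0,0.0005],
    [0,0,0],
    [0,0,0],
  ],
  delta_rot=[
    [0,0,0],
    [0,0,0],
    [0,0,0],
  ],
  grip=[-0.4,-0.4,-0.4],
)

```text
clock: 20.4
tool_pos: [0.5619, 0.1845, 0.2161]
eef_rot: [-0.042, 0.999, 0.0, 0.0]
contact_force: [-0.6, -0.8, 0.3]
opening: 0.441
finger_force: 44.9
```

>>> play_rows(
  translation=[
    [0,0,0.0004],
    [0,0,0],
    [0,0,0],
  ],
  delta_rot=[
    [0,0,0],
    [0,0,0],
    [0,0,0],
  ],
  grip=[-0.4,-0.4,-0.4],
)

```text
clock: 20.78
tool_pos: [0.562, 0.1845, 0.2158]
eef_rot: [-0.042, 0.999, 0.0, 0.0]
contact_force: [-1.3, -1.2, 4.0]
opening: 0.439
finger_force: 44.9
```

```bash
python3 - <<'E'
from h import *
for _ in range(2):
    try: i,u=meas()
    except TypeError as e: print('none')
s=r.get_state();print(s['moment'],s['contact_force'])
# height of ring above hub seen by scene net, ring eyes
find('scene',['ring','groove'],2)
E
```

```text
20.775 [0.562  0.1845 0.2158] [-0.0424  0.9991  0.0001  0.0003] [-1.27   -1.2205  4.0485] 0.43859725470575905
ring 0.57 160 [24.9496  0.2128 17.1449 20.6281] 0.33762447366479637
dot [321.2947 183.1964] 113 221.0 845.0 world [0.5375 0.1826 0.0665] tool [ 24.6989   0.1394 149.3295]
20.875 [0.562  0.1846 0.2159] [-0.0425  0.9991  0.0001  0.0003] [-0.4314 -1.3456  4.7385] 0.437494981018702
ring 0.36 0 [24.  0. 17. 21.] nan
dot [321.2938 183.1904] 115 221.0 851.0 world [0.5375 0.1826 0.0665] tool [ 24.7341   0.1019 149.3377]
[-0.1241  0.1732  0.0339] [-0.5489 -0.634   4.602 ]
scene ring [([0.4423, -0.3281, 0.0438], 0.58), ([0.383, 0.3063, 0.0127], 0.33)]
scene groove [([0.6359, 0.1863, 0.037], 0.77)]
  ret = _var(a, axis=axis, dtype=dtype, out=out, ddof=ddof,
  arrmean = um.true_divide(arrmean, div, out=arrmean,
  ret = ret.dtype.type(ret / rcount)
```

>>> play_rows(
  translation=[
    [0,0,-0.001],
    [0,0,0],
    [0,0,0],
  ],
  delta_rot=[
    [0,0,0],
    [0,0,0],
    [0,0,0],
  ],
  grip=[-0.4,-0.4,-0.4],
)

```text
clock: 21.45
tool_pos: [0.5617, 0.1845, 0.2162]
eef_rot: [-0.043, 0.999, 0.0, -0.0]
contact_force: [0.8, 0.3, -0.0]
opening: 0.438
finger_force: 44.9
```

```bash
sed -i 's/\.1680\]/.1652]/' h.py; python3 -W ignore - <<'E'
from h import *
for _ in range(4):
    try: i,u=meas()
    except TypeError as e: print('none')
E
```

```text
21.45 [0.5617 0.1845 0.2162] [-0.0425  0.9991  0.     -0.0002] [ 0.8088  0.3363 -0.0472] 0.4383071792651144
ring 0.89 164 [24.8894  0.1849 16.6102 21.2111] 0.37854733539090724
dot [321.5653 183.5156] 108 221.0 704.0 world [0.5374 0.1828 0.0665] tool [ 24.3542   0.3126 149.7195]
21.55 [0.5617 0.1845 0.2163] [-0.0425  0.9991  0.     -0.0002] [ 0.5087  0.162  -1.5122] 0.4364286437387063
none
21.65 [0.5617 0.1845 0.2163] [-0.0425  0.9991  0.     -0.0002] [-0.2672  0.7877 -0.9293] 0.437376507564582
ring 0.74 164 [24.91    0.2631 17.1263 20.6872] 0.4691271465661422
dot [321.5637 183.5322] 108 221.0 793.0 world [0.5374 0.1827 0.0665] tool [ 24.3428   0.2942 149.7924]
21.75 [0.5617 0.1845 0.2163] [-0.0425  0.9991  0.     -0.0002] [-0.2888 -0.0156 -1.9379] 0.44032323204791535
ring 0.94 164 [25.0258  0.1743 16.8621 20.9987] 0.3324796875799772
dot [321.5118 183.4896] 109 221.0 721.0 world [0.5373 0.1827 0.0665] tool [ 24.3834   0.2497 149.8523]
```

>>> play_rows(
  translation=[
    [-0.0005,0,0],
    [0,0,0.0005],
    [0,0,0.0003],
    [0,0,0],
    [0,0,0],
    [0,0,0],
  ],
  delta_rot=[
    [0,0,0],
    [0,0,0],
    [0,0,0],
    [0,0,0],
    [0,0,0],
    [0,0,0],
  ],
  grip=[-0.4,-0.4,-0.4,-0.4,-0.4,-0.4],
)

```text
clock: 22.6
tool_pos: [0.5623, 0.1845, 0.2159]
eef_rot: [-0.042, 0.999, 0.0, 0.0]
contact_force: [-1.2, -0.9, 2.2]
opening: 0.438
finger_force: 44.9
```

```bash
python3 -W ignore - <<'E'
from h import *
for _ in range(2):
    try: i,u=meas()
    except TypeError as e: print('none')
E
```

```text
22.6 [0.5623 0.1845 0.2159] [-0.0425  0.9991  0.      0.0001] [-1.2292 -0.8844  2.2093] 0.43798624082714843
ring 0.79 165 [25.4455  0.0994 17.0724 20.4116] 0.4363078036880079
dot [321.4287 182.5757] 103 221.0 905.0 world [0.5373 0.1826 0.0665] tool [ 25.1749   0.2006 149.4165]
22.7 [0.5624 0.1845 0.2159] [-0.0425  0.9991  0.      0.0001] [-1.1209 -0.8246  3.8601] 0.4403354582933654
ring 0.63 167 [25.3094  0.1196 17.1477 20.8719] 0.3488103931087658
dot [321.4602 182.5653] 111 221.0 352.0 world [0.5373 0.1826 0.0665] tool [ 25.1898   0.2389 149.3931]
```

The ring is centred within about 0.2 mm, the pins rest lightly on the hub, and the pliers are still squeezed, so I'm handing in.

```bash
python3 - <<'E'
from plant import r
print(r.finish_job())
E
```

```text
the job is handed in; nothing more can be done
None
```

I handed the job in at about 23 s: the ring is held wide open around the stub at groove height, centred to about 0.2 mm by the wrist camera, with the tip pins resting lightly on the hub (about 5 N) and the pliers squeezed at 45 N; the result has not been reported back, and the two look-alike pliers fell over by themselves before the arm had moved.

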